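# Set up the dressing station beside the mixing glass

## Task

Set out the seasonings for a salad dressing on the right of the green tumbler, leaving the tumbler where it is (right means towards the fridge, behind means further from you). Lift the middle wooden tile straight up out of the dovetailed row, without dragging the two end tiles or the spice jars on them, lay it flat on the counter as a drip coaster directly right of the tumbler, 17 cm from centre to centre, and stand the sauce bottle upright in the middle of it. Stand the salt shaker midway in the gap between the tumbler and the coaster, in line with both, and the pepper mill directly behind the salt with about 3 cm of space between the two.

Things in the scene. Friction and masses are not known exactly. Their poses are not given: they have to be found in the camera images.
- coaster: Middle of a front-to-back row of three oak tiles, loose, 64 mm (its x) x 70 (its y, along the row) x 16 thick, 0.12 kg. Origin: centre of underside, z up. Each y end has a dovetail socket (22 mm wide at the mouth, 33 inside, 13 deep, open above and below) holding an end tile's tail with 2 mm play: it comes free only straight up. Grip it across its plain x sides, 64 mm apart.
- end_near: End tile of the row on the robot's side, loose, 64 mm (its x) x 56 (its y) x 16, with a 12 mm dovetail tail on its -y end. Origin: centre of the underside of the 64 x 56 part, 65 mm from the middle tile's origin. Carries the dark-lidded spice jar; stays where it is.
- end_far: End tile at the far end of the row, the mirror image of the near one (tail on its +y end), 65 mm beyond the middle tile's origin. Carries the green-lidded spice jar; stays where it is.
- herbs: Glass spice jar with a very dark lid, 44 mm across, 105 tall, standing on the near end tile (top 121 mm above the counter); bystander. Origin: centre of its base.
- paprika: Glass spice jar with a green lid, 46 mm across, 106 tall, standing on the far end tile (top 122 mm above the counter); bystander. Origin: centre of its base.
- glass: Mixing glass: pale green see-through ribbed tumbler, 78 mm across at the rim, 66 at the foot, 100 tall, loose, 0.3 kg. Origin: centre of its base. Its own axes lie along the world axes (x away from the robot, y to the left). Overhead: a range hood left of here (y > 0.25, x > 0.47, underside 0.48 up) and wall cupboards (x > 0.6, 0.45 up).
- salt: Salt shaker: glass with grey domed top, round, 44 mm across at 30 mm height, tapering to 34 at 70, 90 tall, about 0.1 kg. Origin: centre of its base, z up. May lean by 0.04 rad when it stands free.
- mill: Pepper mill: turned brown wood, round, base 58 mm across, straight-sided to the touch (no hollow at the waist) up to 122 mm, there 48 across; above it a ball-shaped head, 49 mm across at 138 mm height, with a small button; 170 tall, about 0.18 kg. Grip it by the head. Origin: centre of its base, z up.
- bottle: Sauce bottle with red cap, round, 59 mm across up to 105 mm height, above that it feels like a plain cone (no hollow neck), 40 mm across at 165 mm height, 28 at the top; 204 tall, about 0.3 kg. Tall: grip it near the top. Origin: centre of its base, z up.

How it is judged:
On the way:
1. the middle tile has been raised straight up, clear of its two neighbours (height (world z) of coaster above 0.022 m and x of coaster in the frame of end_near between -0.02 and 0.02 m and y of coaster in the frame of end_near between -0.085 and -0.045 m).
At the end, for the whole second after the job is handed in: From the tumbler's centre: coaster flat, 170 +-18 mm right, 0 +-18 in x; bottle upright on it, centred within 12; salt upright on the counter, 87 +-18 right, 0 +-18 in x; mill upright on the counter behind it, 87 +-25 right, 63 to 99 mm from the salt's centre; all at rest (y of coaster in the frame of glass between -0.188 and -0.152 m and x of coaster in the frame of glass between -0.018 and 0.018 m and height (world z) of each of coaster, salt, mill below 0.004 m and angle between each of coaster, bottle, salt, mill's own z axis and vertical below 0.1 rad and horizontal distance between bottle and coaster below 0.012 m and height (world z) of bottle between 0.012 and 0.021 m and y of salt in the frame of glass between -0.105 and -0.069 m and x of salt in the frame of glass between -0.018 and 0.018 m and y of mill in the frame of glass between -0.112 and -0.062 m and horizontal distance between mill and salt between 0.063 and 0.099 m and x of mill in the frame of glass above 0.05 m and linear speed of each of coaster, bottle, salt, mill below 0.01 m/s); the robot touches nothing.
It fails at once if the green tumbler is pushed more than 12 mm from where it stands (distance of glass from where it was at the start of the episode above 0.012 m).
It fails at once if an end tile is dragged or lifted more than 15 mm (distance of any of end_near, end_far from where it was at the start of the episode above 0.015 m).
It fails at once if a spice jar on an end tile is shifted more than 15 mm or tipped (distance of any of herbs, paprika from where it was at the start of the episode above 0.015 m or angle between any of herbs, paprika's own z axis and vertical above 0.25 rad).
It fails at once if the salt, mill or bottle is knocked over (angle between any of salt, mill, bottle's own z axis and vertical above 0.7 rad).
It also fails if it takes over 112 s, if anything falls off the work surface, if the arm or the gripper's body presses on something with over 40 N, if the wrist force passes 120 N, or if a joint passes its speed limit or range.

## Robot

A 6-joint arm with a two-finger parallel gripper is mounted at the origin on a cart in front of the work surface, level with it; the furniture and walls round the work are solid. World frame = base frame: x ahead of the robot, y to its left, z up, the work surface at z = 0. Lengths are in m, angles in rad, forces in N, time in s.
With the tool pointing down it reaches from about 0.425 to 0.925 m from the base axis. Payload 12.5 kg.
Tool frame: the origin (TCP) lies midway between the tips of the shut fingers; the grasp point (between the pads) lies 19 mm behind it; z points along the fingers, y is the line along which they close (so a half turn about z gives the same grasp; the last joint's range is limited). The gripper opens to 85 mm and grips with 20 to 120 N. Pads are 22 mm wide; open, the fingers measure 114 mm over their backs; the gripper's body (76 mm by 85 mm) begins 54 mm behind the grasp point. The pads swing forward as they close: fully open they stand 13 mm farther back than shut.
Start: joints at [1.132, 0.491, 1.559, -0, 1.092, -0.106], TCP at [0.204, 0.591, 0.231] pointing down, gripper open.
Joint ranges: [-3.1, 3.1], [-0.84, 2.19], [0.05, 2.79], [-1.13, 4.28], [0.06, 2.93], [-2.69, 2.69]. Speed limits (rad/s): [2.22, 2.22, 2.79, 3.14, 3.14, 3.14].

## Interface

Orientations are given as a unit quaternion [x, y, z, w].
In Python, from bench import robot gives the robot as it stands.
- The arm moves only by the shell command python3 -m creep 'ROWS' [OPENING] [FORCE]. ROWS is JSON, a list of rows, each an object with "slide": the shift along the world's x, y, z in m, a list of three; "turn": the turn about the world's z in degrees. A call has 1 to 20 rows; each row is the pose to reach, as a shift and turn from the pose commanded when the call began; what a row does not reach only later rows make up. A row lasts 1/12 s, in which the tool goes at most 41.7 mm and 7.16 degrees, less where a joint would pass 70% of its speed; a pose out of reach is approached as far as the arm can. A call with a gripper value outside its range is refused whole. OPENING is the opening in per cent of the stroke, from 0 (shut) to 100 (fully open), set as the call begins (- or left out, the last holds). The fingers move at their own pace and stop on an object; FORCE is the grip in N (left out, the last holds). Time passes only in rows, so rows that repeat a pose let the fingers close. It gives the time, the measured TCP pose, the force, the opening and the grip force at its end, in the units of the state.
- robot.observe(): the state, without advancing time (a new reading comes with each control period).
- robot.grab_frame(name): name is "scene" or "top" or "wrist"; returns a dict with "pixels" (400x640x3 uint8, red, green, blue), "camera_matrix" (3x3 intrinsics, pixels), "dist_coeffs" ([k1, k2, p1, p2, k3] as OpenCV has them; the pictures are not rectified), "R" (3x3) and "t" (3): a world point X has camera coordinates R X + t. Camera axes: x right, y down, z forward; pixel columns grow to the right and rows downward; lengths in m; the calibration is good to about 2 mm. A picture is of the moment at which its call begins. There is no depth.
- robot.finish_job(): hands the job in; it is judged then, once.
The state is a dict: "t": time; "joint_pos": joint angles; "dq": joint speeds; "tau": joint torques, N m; "ee_pos": TCP position; "tcp_rot": TCP orientation; "ft_force": force on the tool from outside, world axes, zero at the start; "torque": the same for the moment, N m; "opening": finger opening in m; "grasp_force": force on a finger pad.
Only numpy, scipy, OpenCV 4.12 (cv2) and the standard library are available. Lean on these libraries where they do the work, as an engineer would, in place of code of your own. Each camera call takes 0.05 s, during which the arm holds its last target. There are 200 camera calls.

## Working session

There is one attempt and no reset: what is moved stays moved. The work goes in short steps, Python scripts to look and compute and a shell command to move; the robot and the scene stay as the last step left them, time stands still between calls to the robot, and variables do not carry over. Pictures are saved under pics/ and viewed, at most 14 in all, crops included, and the job is handed in when it is done.

```bash
mkdir -p pics; ls
cat > h.py <<'E'
import numpy as np, cv2
from bench import robot
def grab(n,save=None):
    f=robot.grab_frame(n); 
    if save: cv2.imwrite('pics/'+save+'.png',cv2.cvtColor(np.array(f['pixels'],np.uint8),cv2.COLOR_RGB2BGR))
    return f
def ray(f,u,v,z):
    K=np.array(f['camera_matrix']);d=np.array(f['dist_coeffs']);R=np.array(f['R']);t=np.array(f['t'])
    p=cv2.undistortPoints(np.array([[[u,v]]],float),K,d)[0,0]
    c=-R.T@t; r=R.T@np.array([p[0],p[1],1]); return (c+r*(z-c[2])/r[2])
def proj(f,X):
    R=np.array(f['R']);p,_=cv2.projectPoints(np.array(X,float).reshape(-1,3),cv2.Rodrigues(R)[0],np.array(f['t'],float),np.array(f['camera_matrix']),np.array(f['dist_coeffs']));return p[:,0]
E
python3 - <<'E'
from h import *
for n in('scene','top','wrist'):
    f=grab(n,n+'0'); R=np.array(f['R']); print(n,np.round(-R.T@np.array(f['t']),3),np.round(R[2],2))
print(robot.observe())
E
```

```text
pics
scene [-0.344 -0.784  0.552] [ 0.7   0.57 -0.42]
top [ 0.381 -0.157  0.909] [ 0.09  0.   -1.  ]
wrist [0.142 0.613 0.374] [ 0.25 -0.09 -0.96]
{'t': 0.15, 'joint_pos': array([ 1.13237753e+00,  4.91388514e-01,  1.55929760e+00, -1.32189899e-05,
        1.09167475e+00, -1.05572066e-01]), 'dq': array([-2.47545583e-04, -1.16554011e-03, -1.29225348e-03, -4.12044121e-05,
       -2.42422179e-05,  1.58819547e-03]), 'tau': array([ 1.69619609e-03, -6.18704367e+01, -2.61689383e+01, -8.76247759e-05,
        3.25532972e-03,  7.21171432e-06]), 'ee_pos': array([0.20410914, 0.59057102, 0.2308863 ]), 'tcp_rot': array([ 1.65653180e-01,  9.86183997e-01, -3.71562279e-04, -9.75436353e-05]), 'ft_force': array([0.52563976, 0.42373576, 0.60185726]), 'torque': array([-0.02912403, -0.05184794, -0.03616984]), 'grasp_force': 0.0, 'opening': 0.08548519074955259}
```

View pics/top0.png

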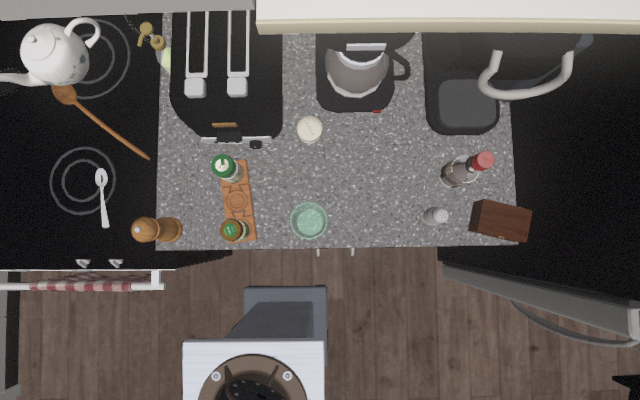

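View pics/scene0.png

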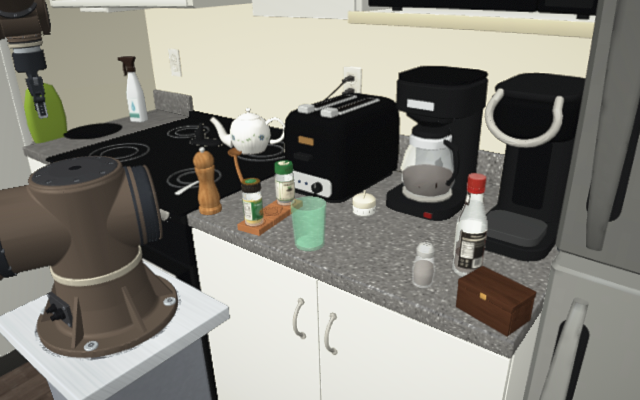

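The top view has the tumbler at about (309,221), the tile row from (233,165) to (240,238), the salt at (437,215), the bottle cap at (484,160) and the mill head at (145,229). A candle (310,129) and a wooden box (500,220) are obstacles. I'll zoom in next.

Run:
```python
import cv2,numpy as np
a=cv2.imread('pics/top0.png')
cv2.imwrite('pics/c1.png',cv2.resize(a[145:250,130:330],None,fx=4,fy=4,interpolation=cv2.INTER_CUBIC))
cv2.imwrite('pics/c2.png',cv2.resize(a[140:250,410:540],None,fx=5,fy=5,interpolation=cv2.INTER_CUBIC))
```

```text
(no output)
```

View pics/c1.png

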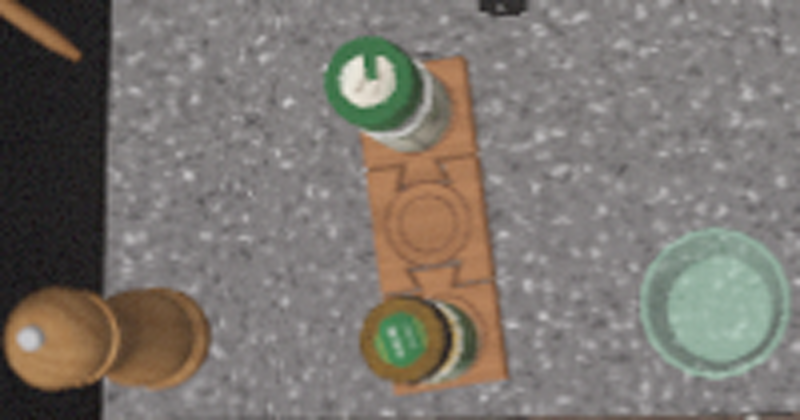

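View pics/c2.png

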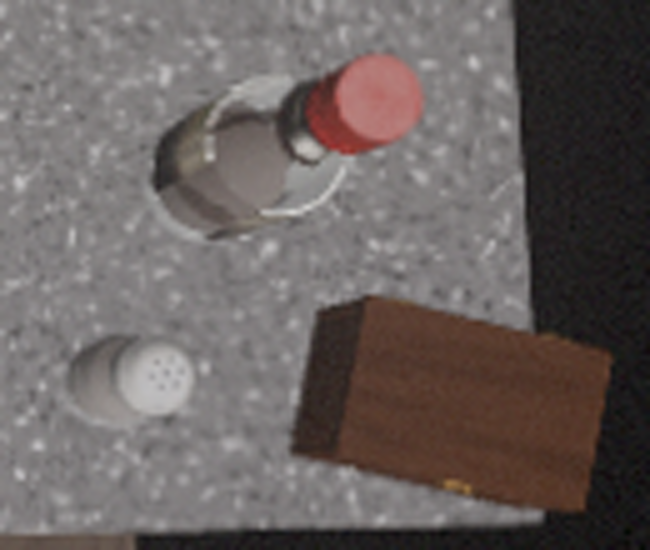

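```bash
cat > p.py <<'E'
from h import *
f=grab('top')
A=lambda x,y:(x/4+130-.4,y/4+145-.4)
B=lambda x,y:(x/5+410-.4,y/5+140-.4)
for n,p,z in [('mill',A(29,339),.17),('millhead',A(58,338),.138),('tile',A(427,224),.016),('rA',A(466,57),.016),('rB',A(507,376),.016),('sL',A(367,167),.016),('sR',A(480,155),.016),('glass',A(716,303),.1),('papr',A(371,82),.122),('herb',A(404,339),.121),('salt',B(163,377),.09),('bot',B(380,90),.204),('boxtopL',B(365,297),.07),('boxbl',B(295,452),0),('candle',(310,128),.03),('counterright',(516,210),0),('front',(400,249),0),('toaster',(258,146),.03)]: print(n,np.round(ray(f,*p,z)[:2],4))
E
python3 p.py
```

```text
mill [0.3986 0.1879]
millhead [0.3997 0.1884]
tile [0.4642 0.0321]
rA [0.5597 0.0101]
rB [ 0.3779 -0.0132]
sL [0.4973 0.0666]
sR [0.5031 0.002 ]
glass [ 0.4136 -0.1334]
papr [0.5267 0.0383]
herb [0.3973 0.0212]
salt [ 0.4204 -0.4099]
bot [ 0.5177 -0.4592]
boxtopL [ 0.454  -0.5049]
boxbl [ 0.3892 -0.4974]
candle [ 0.6253 -0.1373]
counterright [ 0.4332 -0.6113]
front [ 0.3489 -0.3376]
toaster [ 0.5859 -0.0193]
```

```bash
T='{"slide":[0.257,-0.559,0.02],"turn":26.4}'; python3 -m creep '[{"slide":[0.257,-0.559,0.02],"turn":26.4},{"slide":[0.257,-0.559,0.02],"turn":26.4},{"slide":[0.257,-0.559,0.02],"turn":26.4},{"slide":[0.257,-0.559,0.02],"turn":26.4},{"slide":[0.257,-0.559,0.02],"turn":26.4},{"slide":[0.257,-0.559,0.02],"turn":26.4},{"slide":[0.257,-0.559,0.02],"turn":26.4},{"slide":[0.257,-0.559,0.02],"turn":26.4},{"slide":[0.257,-0.559,0.02],"turn":26.4},{"slide":[0.257,-0.559,0.02],"turn":26.4},{"slide":[0.257,-0.559,0.02],"turn":26.4},{"slide":[0.257,-0.559,0.02],"turn":26.4},{"slide":[0.257,-0.559,0.02],"turn":26.4},{"slide":[0.257,-0.559,0.02],"turn":26.4},{"slide":[0.257,-0.559,0.02],"turn":26.4},{"slide":[0.257,-0.559,0.02],"turn":26.4},{"slide":[0.257,-0.559,0.02],"turn":26.4},{"slide":[0.257,-0.559,0.02],"turn":26.4},{"slide":[0.257,-0.559,0.02],"turn":26.4},{"slide":[0.257,-0.559,0.02],"turn":26.4}]' 100 40
python3 - <<'E'
from h import *
f=grab('wrist','w1');print(robot.observe()['joint_pos'])
E
```

```text
t: 1.87
ee_pos: [0.4607, 0.0328, 0.2514]
tcp_rot: [-0.065, 0.998, 0.0, -0.0]
ft_force: [1.2, 0.9, 0.2]
opening: 0.0854
grasp_force: 0.0
[-7.22344911e-02  2.35004774e-01  1.91412183e+00  1.51847250e-04
  9.92420486e-01 -1.77290316e+00]
```

View pics/w1.png

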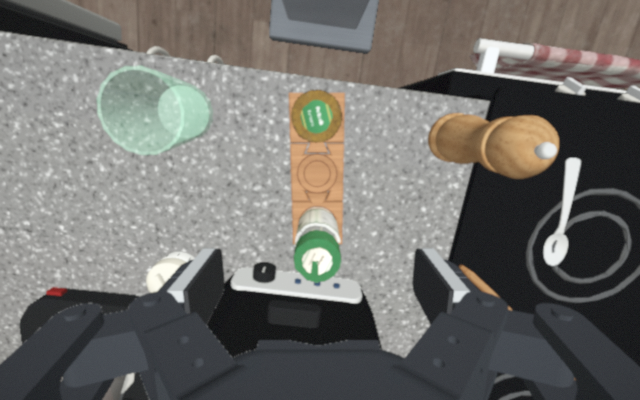

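The wrist view shows the row vertical in the picture, so the yaw is right. The rosette is at (317,173), the dark lid at (316,117), the green lid at (317,257) and the tumbler rim centre near (141,110).

Run:
```python
from h import *
f=grab('wrist')
for n,u,v,z in [('tile',317,173.5,.016),('L',291.5,173,.016),('R',343,173,.016),('seamN',317,142,.016),('seamF',317,202,.016),('herb',316.5,117,.121),('papr',317,257,.122),('glassrim',141,110,.1),('milltop',545,150,.17),('row0',290,93,.016),('row1',292,235,.016),('rowr0',343,93,.016),('rowr1',341.5,235,.016)]: print(n,np.round(ray(f,u,v,z)[:2],4))
```

```text
tile [0.4667 0.0328]
L [0.47  0.002]
R [0.462 0.064]
seamN [0.4292 0.028 ]
seamF [0.5023 0.0374]
herb [0.3993 0.024 ]
papr [0.5257 0.0408]
glassrim [ 0.4142 -0.132 ]
milltop [0.4005 0.1859]
row0 [ 0.3788 -0.0095]
row1 [0.5501 0.0113]
rowr0 [0.371  0.0502]
rowr1 [0.5419 0.0742]
```

```bash
python3 -m creep '[{"slide":[0.001,0.0,-0.03]},{"slide":[0.001,0.0,-0.065]},{"slide":[0.001,0.0,-0.1]},{"slide":[0.001,0.0,-0.12]},{"slide":[0.001,0.0,-0.135]},{"slide":[0.001,0.0,-0.15]},{"slide":[0.001,0.0,-0.165]},{"slide":[0.001,0.0,-0.18]},{"slide":[0.001,0.0,-0.195]},{"slide":[0.001,0.0,-0.21]},{"slide":[0.001,0.0,-0.22]},{"slide":[0.001,0.0,-0.225]},{"slide":[0.001,0.0,-0.23]},{"slide":[0.001,0.0,-0.235]},{"slide":[0.001,0.0,-0.235]},{"slide":[0.001,0.0,-0.235]}]'
python3 - <<'E'
from h import *
grab('scene','s1');grab('wrist','w2')
E
```

```text
invalid input
```

View pics/w2.png

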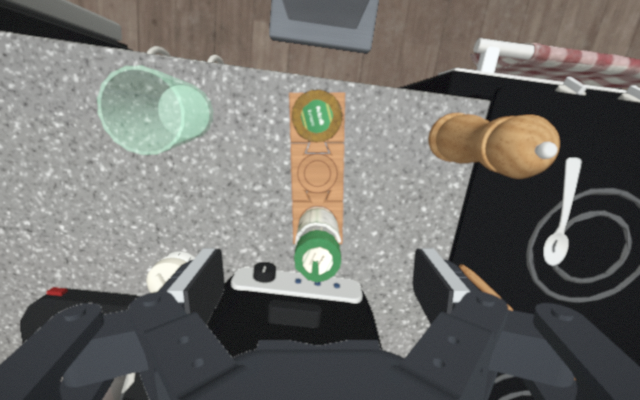

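The view hasn't changed because the rows were refused: every row needs a "turn".

```bash
python3 -m creep '[{"slide":[0.001,0.0,-0.03],"turn":0},{"slide":[0.001,0.0,-0.065],"turn":0},{"slide":[0.001,0.0,-0.1],"turn":0},{"slide":[0.001,0.0,-0.12],"turn":0},{"slide":[0.001,0.0,-0.135],"turn":0},{"slide":[0.001,0.0,-0.15],"turn":0},{"slide":[0.001,0.0,-0.165],"turn":0},{"slide":[0.001,0.0,-0.18],"turn":0},{"slide":[0.001,0.0,-0.195],"turn":0},{"slide":[0.001,0.0,-0.21],"turn":0},{"slide":[0.001,0.0,-0.22],"turn":0},{"slide":[0.001,0.0,-0.225],"turn":0},{"slide":[0.001,0.0,-0.23],"turn":0},{"slide":[0.001,0.0,-0.235],"turn":0},{"slide":[0.001,0.0,-0.235],"turn":0},{"slide":[0.001,0.0,-0.235],"turn":0}]'
```

```text
t: 3.4
ee_pos: [0.4622, 0.0318, 0.0165]
tcp_rot: [-0.064, 0.998, 0.0, 0.0]
ft_force: [-0.2, -0.3, 0.4]
opening: 0.0857
grasp_force: 0.0
```

```bash
python3 -m creep '[{"slide":[0,0.0005,-0.006],"turn":0},{"slide":[0,0.0005,-0.012],"turn":0},{"slide":[0,0.0005,-0.017],"turn":0},{"slide":[0,0.0005,-0.019],"turn":0},{"slide":[0,0.0005,-0.019],"turn":0},{"slide":[0,0.0005,-0.019],"turn":0}]' && python3 -m creep '[{"slide":[0,0,0],"turn":0},{"slide":[0,0,0],"turn":0},{"slide":[0,0,0],"turn":0},{"slide":[0,0,0],"turn":0},{"slide":[0,0,0],"turn":0},{"slide":[0,0,0],"turn":0},{"slide":[0,0,0],"turn":0},{"slide":[0,0,0],"turn":0}]' 60 50
```

```text
t: 3.9
ee_pos: [0.4621, 0.0322, -0.0029]
tcp_rot: [-0.064, 0.998, 0.0, -0.0]
ft_force: [0.5, 0.2, -0.8]
opening: 0.0855
grasp_force: 0.0
t: 4.57
ee_pos: [0.4623, 0.0322, -0.0022]
tcp_rot: [-0.064, 0.998, 0.0, 0.0]
ft_force: [-0.8, -0.3, 4.7]
opening: 0.0627
grasp_force: 54.0
```

```bash
python3 -m creep '[{"slide":[0,0,0.003],"turn":0},{"slide":[0,0,0.006],"turn":0},{"slide":[0,0,0.01],"turn":0},{"slide":[0,0,0.015],"turn":0},{"slide":[0,0,0.02],"turn":0},{"slide":[0,0,0.026],"turn":0},{"slide":[0,0,0.032],"turn":0},{"slide":[0,0,0.04],"turn":0},{"slide":[0,0,0.05],"turn":0},{"slide":[0,0,0.065],"turn":0},{"slide":[0,0,0.085],"turn":0},{"slide":[0,0,0.105],"turn":0},{"slide":[0,0,0.125],"turn":0},{"slide":[0,0,0.145],"turn":0},{"slide":[0,0,0.16],"turn":0},{"slide":[0,0,0.17],"turn":0},{"slide":[0,0,0.175],"turn":0},{"slide":[0,0,0.175],"turn":0}]'
python3 - <<'E'
from h import *
grab('scene','s2')
E
```

```text
t: 6.07
ee_pos: [0.4623, 0.0322, 0.1735]
tcp_rot: [-0.064, 0.998, -0.0, 0.001]
ft_force: [0.2, -0.1, -1.5]
opening: 0.0625
grasp_force: 55.1
```

View pics/s2.png

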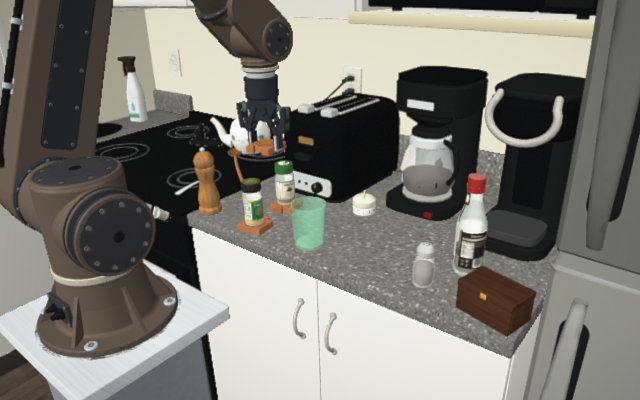

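Only the middle tile came up, at (265,147), and both jars are still in place. Next I'll carry it to the coaster spot.

```bash
python3 -m creep '[{"slide":[-0.002,-0.012,0],"turn":-0.5},{"slide":[-0.006,-0.036,0],"turn":-1},{"slide":[-0.011,-0.068,0],"turn":-2},{"slide":[-0.016,-0.103,0],"turn":-3},{"slide":[-0.021,-0.138,0],"turn":-4},{"slide":[-0.027,-0.173,0],"turn":-5},{"slide":[-0.032,-0.208,0],"turn":-6},{"slide":[-0.038,-0.243,0],"turn":-7},{"slide":[-0.043,-0.278,0],"turn":-7.5},{"slide":[-0.048,-0.308,0],"turn":-7.5},{"slide":[-0.051,-0.328,0],"turn":-7.5},{"slide":[-0.052,-0.335,0],"turn":-7.5},{"slide":[-0.052,-0.335,0],"turn":-7.5},{"slide":[-0.052,-0.335,0],"turn":-7.5},{"slide":[-0.052,-0.335,0],"turn":-7.5}]'
```

```text
t: 7.37
ee_pos: [0.4102, -0.3015, 0.172]
tcp_rot: [0.001, 1.0, 0.0, -0.0]
ft_force: [-0.8, -0.2, -1.4]
opening: 0.0629
grasp_force: 55.2
```

```bash
python3 -m creep '[{"slide":[0,0,-0.02],"turn":0},{"slide":[0,0,-0.045],"turn":0},{"slide":[0,0,-0.07],"turn":0},{"slide":[0,0,-0.095],"turn":0},{"slide":[0,0,-0.115],"turn":0},{"slide":[0,0,-0.13],"turn":0},{"slide":[0,0,-0.142],"turn":0},{"slide":[0,0,-0.152],"turn":0},{"slide":[0,0,-0.16],"turn":0},{"slide":[0,0,-0.166],"turn":0},{"slide":[0,0,-0.17],"turn":0},{"slide":[0,0,-0.173],"turn":0},{"slide":[0,0,-0.175],"turn":0},{"slide":[0,0,-0.175],"turn":0},{"slide":[0,0,-0.175],"turn":0}]'; python3 -c "
from h import *
grab('top','t2')"
```

```text
t: 8.62
ee_pos: [0.4103, -0.3029, -0.0022]
tcp_rot: [0.002, 1.0, -0.0, 0.0]
ft_force: [-0.4, 1.7, 4.0]
opening: 0.0626
grasp_force: 55.7
```

```bash
python3 -m creep '[{"slide":[0,0,0],"turn":0},{"slide":[0,0,0],"turn":0},{"slide":[0,0,0],"turn":0},{"slide":[0,0,0],"turn":0},{"slide":[0,0,0],"turn":0},{"slide":[0,0,0],"turn":0},{"slide":[0,0,0.02],"turn":0},{"slide":[0,0,0.05],"turn":0},{"slide":[0,0,0.09],"turn":0},{"slide":[0,0,0.13],"turn":0},{"slide":[0,0,0.17],"turn":0},{"slide":[0,0,0.2],"turn":0},{"slide":[0,0,0.22],"turn":0},{"slide":[0,0,0.22],"turn":0}]' 100 &&  python3 -m creep '[{"slide":[0.01,-0.107,0],"turn":-90},{"slide":[0.01,-0.107,0],"turn":-90},{"slide":[0.01,-0.107,0],"turn":-90},{"slide":[0.01,-0.107,0],"turn":-90},{"slide":[0.01,-0.107,0],"turn":-90},{"slide":[0.01,-0.107,0],"turn":-90},{"slide":[0.01,-0.107,0],"turn":-90},{"slide":[0.01,-0.107,0],"turn":-90},{"slide":[0.01,-0.107,0],"turn":-90},{"slide":[0.01,-0.107,0],"turn":-90},{"slide":[0.01,-0.107,0],"turn":-90},{"slide":[0.01,-0.107,0],"turn":-90},{"slide":[0.01,-0.107,0],"turn":-90},{"slide":[0.01,-0.107,0],"turn":-90},{"slide":[0.01,-0.107,0],"turn":-90},{"slide":[0.01,-0.107,0],"turn":-90},{"slide":[0.01,-0.107,0],"turn":-90}]'; python3 -c "
from h import *
grab('wrist','w3')"
```

```text
t: 9.83
ee_pos: [0.4111, -0.3036, 0.2215]
tcp_rot: [0.001, 1.0, -0.002, 0.003]
ft_force: [0.1, -0.3, -1.4]
opening: 0.0853
grasp_force: 0.0
t: 11.25
ee_pos: [0.4201, -0.4097, 0.2171]
tcp_rot: [0.707, 0.707, 0.0, -0.0]
ft_force: [-0.5, -0.2, 0.3]
opening: 0.085
grasp_force: 0.0
```

View pics/w3.png

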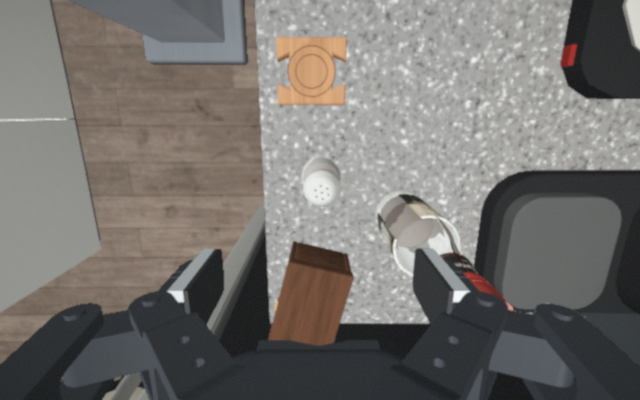

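The coaster lies flat with its rosette at (311,71). The salt's pierced top is at (322,190), and the box is clear of the fingers.

Run:
```python
from h import *
f=grab('wrist')
for n,u,v,z in [('tile',311,71,.016),('salt',322,191,.09),('saltbase',321,170,.02)]: print(n,np.round(ray(f,u,v,z)[:2],4))
```

```text
tile [ 0.4142 -0.302 ]
salt [ 0.4246 -0.4089]
saltbase [ 0.4243 -0.4027]
```

```bash
python3 -m creep '[{"slide":[0.003,0.001,-0.025],"turn":0},{"slide":[0.003,0.001,-0.055],"turn":0},{"slide":[0.003,0.001,-0.085],"turn":0},{"slide":[0.003,0.001,-0.115],"turn":0},{"slide":[0.003,0.001,-0.14],"turn":0},{"slide":[0.003,0.001,-0.16],"turn":0},{"slide":[0.003,0.001,-0.175],"turn":0},{"slide":[0.003,0.001,-0.185],"turn":0},{"slide":[0.003,0.001,-0.191],"turn":0},{"slide":[0.003,0.001,-0.191],"turn":0},{"slide":[0.003,0.001,-0.191],"turn":0}]' && python3 -m creep '[{"slide":[0,0,0],"turn":0},{"slide":[0,0,0],"turn":0},{"slide":[0,0,0],"turn":0},{"slide":[0,0,0],"turn":0},{"slide":[0,0,0],"turn":0},{"slide":[0,0,0],"turn":0},{"slide":[0,0,0],"turn":0},{"slide":[0,0,0],"turn":0},{"slide":[0,0,0],"turn":0},{"slide":[0,0,0],"turn":0},{"slide":[0,0,0],"turn":0},{"slide":[0,0,0],"turn":0}]' 20 30
```

```text
t: 12.27
ee_pos: [0.4234, -0.409, 0.0268]
tcp_rot: [0.708, 0.706, -0.0, 0.0]
ft_force: [-0.1, 0.6, 0.5]
opening: 0.0853
grasp_force: 0.0
t: 13.27
ee_pos: [0.4234, -0.409, 0.0273]
tcp_rot: [0.708, 0.706, -0.0, 0.001]
ft_force: [-0.0, 1.1, 7.0]
opening: 0.0402
grasp_force: 29.3
```

```bash
python3 -m creep '[{"slide":[0,0,0.01],"turn":0},{"slide":[0,0,0.03],"turn":0},{"slide":[0,0,0.055],"turn":0},{"slide":[0,0,0.075],"turn":0},{"slide":[0,0.01,0.085],"turn":0},{"slide":[-0.001,0.03,0.09],"turn":0},{"slide":[-0.003,0.055,0.09],"turn":0},{"slide":[-0.005,0.085,0.09],"turn":0},{"slide":[-0.007,0.115,0.09],"turn":0},{"slide":[-0.008,0.145,0.09],"turn":0},{"slide":[-0.009,0.17,0.09],"turn":0},{"slide":[-0.009,0.185,0.09],"turn":0},{"slide":[-0.009,0.19,0.09],"turn":0},{"slide":[-0.009,0.19,0.08],"turn":0},{"slide":[-0.009,0.19,0.06],"turn":0},{"slide":[-0.009,0.19,0.04],"turn":0},{"slide":[-0.009,0.19,0.025],"turn":0},{"slide":[-0.009,0.19,0.015],"turn":0},{"slide":[-0.009,0.19,0.008],"turn":0},{"slide":[-0.009,0.19,0.005],"turn":0}]'; python3 -m creep '[{"slide":[0,0,-0.002],"turn":0},{"slide":[0,0,-0.004],"turn":0},{"slide":[0,0,-0.005],"turn":0},{"slide":[0,0,-0.005],"turn":0},{"slide":[0,0,-0.005],"turn":0}]'
```

```text
t: 14.93
ee_pos: [0.4139, -0.2189, 0.0305]
tcp_rot: [0.708, 0.706, -0.0, -0.0]
ft_force: [0.2, 0.6, -1.3]
opening: 0.0405
grasp_force: 30.5
t: 15.35
ee_pos: [0.4144, -0.2189, 0.0273]
tcp_rot: [0.708, 0.706, 0.0, 0.001]
ft_force: [-1.1, 2.2, 7.1]
opening: 0.04
grasp_force: 31.4
```

```bash
python3 -m creep '[{"slide":[0,0,0],"turn":0},{"slide":[0,0,0],"turn":0},{"slide":[0,0,0],"turn":0},{"slide":[0,0,0],"turn":0},{"slide":[0,0,0],"turn":0},{"slide":[0,0,0.02],"turn":0},{"slide":[0,0,0.06],"turn":0},{"slide":[0,0,0.1],"turn":0},{"slide":[0,0,0.14],"turn":0},{"slide":[0,0,0.18],"turn":0},{"slide":[0,0,0.21],"turn":0},{"slide":[0.0,0.0,0.225],"turn":0},{"slide":[0.02,0.03,0.225],"turn":0},{"slide":[0.04,0.06,0.225],"turn":0},{"slide":[0.05,0.1,0.225],"turn":0},{"slide":[0.055,0.14,0.225],"turn":0},{"slide":[0.055,0.18,0.225],"turn":0},{"slide":[0.055,0.22,0.225],"turn":0},{"slide":[0.055,0.25,0.225],"turn":0},{"slide":[0.055,0.25,0.225],"turn":0}]' 100; python3 -m creep '[{"slide":[-0.01,0.03,0],"turn":0},{"slide":[-0.02,0.06,0],"turn":0},{"slide":[-0.03,0.09,0],"turn":0},{"slide":[-0.045,0.12,0],"turn":0},{"slide":[-0.06,0.145,0],"turn":0},{"slide":[-0.069,0.155,0],"turn":0},{"slide":[-0.069,0.156,0],"turn":0},{"slide":[-0.069,0.156,0],"turn":0},{"slide":[-0.069,0.156,0],"turn":0}]'; python3 -c "
from h import *
grab('wrist','w4');grab('top','t4')"
```

```text
t: 17.02
ee_pos: [0.4686, 0.0353, 0.2513]
tcp_rot: [0.707, 0.707, 0.0, -0.0]
ft_force: [0.8, 0.1, -0.1]
opening: 0.0854
grasp_force: 0.0
t: 17.77
ee_pos: [0.4007, 0.1867, 0.2513]
tcp_rot: [0.708, 0.706, 0.0, 0.0]
ft_force: [-0.5, -0.5, 0.6]
opening: 0.0853
grasp_force: 0.0
```

View pics/w4.png

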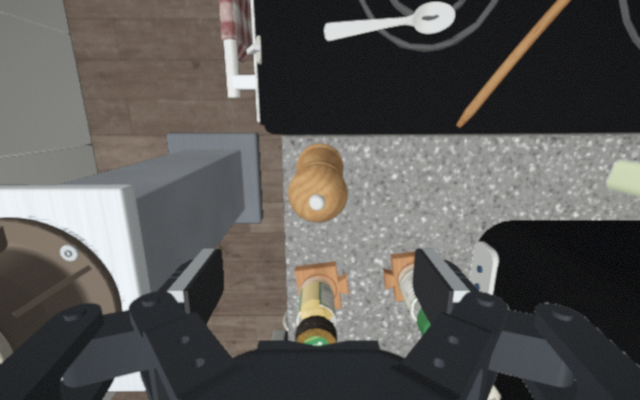

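The mill's button is at (317,203) and its head is centred near (318,193). The end tiles and jars are undisturbed.

Run:
```python
from h import *
f=grab('wrist')
for n,u,v,z in [('button',317,203,.17),('head',318,193,.138),('base',320,166,.02)]: print(n,np.round(ray(f,u,v,z)[:2],4))
f=grab('top')
```

```text
button [0.401  0.1895]
head [0.4017 0.189 ]
base [0.4041 0.1921]
```

```bash
python3 -m creep '[{"slide":[0,0.002,-0.02],"turn":0},{"slide":[0,0.002,-0.045],"turn":0},{"slide":[0,0.002,-0.07],"turn":0},{"slide":[0,0.002,-0.095],"turn":0},{"slide":[0,0.002,-0.115],"turn":0},{"slide":[0,0.002,-0.128],"turn":0},{"slide":[0,0.002,-0.135],"turn":0},{"slide":[0,0.002,-0.135],"turn":0},{"slide":[0,0.002,-0.135],"turn":0}]' && python3 -m creep '[{"slide":[0,0,0],"turn":0},{"slide":[0,0,0],"turn":0},{"slide":[0,0,0],"turn":0},{"slide":[0,0,0],"turn":0},{"slide":[0,0,0],"turn":0},{"slide":[0,0,0],"turn":0},{"slide":[0,0,0],"turn":0},{"slide":[0,0,0],"turn":0},{"slide":[0,0,0],"turn":0},{"slide":[0,0,0],"turn":0}]' 30 40
```

```text
t: 18.72
ee_pos: [0.4005, 0.189, 0.1165]
tcp_rot: [0.708, 0.706, -0.0, 0.0]
ft_force: [-0.1, -0.4, 0.0]
opening: 0.0854
grasp_force: 0.0
t: 19.55
ee_pos: [0.4005, 0.1894, 0.1174]
tcp_rot: [0.708, 0.706, 0.001, 0.0]
ft_force: [-1.8, -0.2, 12.0]
opening: 0.047
grasp_force: 39.0
```

```bash
python3 -m creep '[{"slide":[0,0,0.01],"turn":0},{"slide":[0,0,0.03],"turn":0},{"slide":[0,0,0.055],"turn":0},{"slide":[0,0,0.08],"turn":0},{"slide":[0,0,0.105],"turn":0},{"slide":[0,0,0.125],"turn":0},{"slide":[0.002,-0.005,0.14],"turn":0},{"slide":[0.006,-0.02,0.145],"turn":0},{"slide":[0.012,-0.04,0.15],"turn":0},{"slide":[0.018,-0.065,0.15],"turn":0},{"slide":[0.024,-0.09,0.15],"turn":0},{"slide":[0.03,-0.12,0.15],"turn":0},{"slide":[0.037,-0.15,0.15],"turn":0},{"slide":[0.044,-0.18,0.15],"turn":0},{"slide":[0.051,-0.21,0.15],"turn":0},{"slide":[0.058,-0.24,0.15],"turn":0},{"slide":[0.065,-0.27,0.15],"turn":0},{"slide":[0.072,-0.3,0.15],"turn":0},{"slide":[0.079,-0.33,0.15],"turn":0},{"slide":[0.086,-0.36,0.15],"turn":0}]'; python3 -m creep '[{"slide":[0.005,-0.024,0],"turn":0},{"slide":[0.0075,-0.04,0],"turn":0},{"slide":[0.0085,-0.0485,0],"turn":0},{"slide":[0.0085,-0.0485,-0.01],"turn":0},{"slide":[0.0085,-0.0485,-0.03],"turn":0},{"slide":[0.0085,-0.0485,-0.055],"turn":0},{"slide":[0.0085,-0.0485,-0.08],"turn":0},{"slide":[0.0085,-0.0485,-0.1],"turn":0},{"slide":[0.0085,-0.0485,-0.115],"turn":0},{"slide":[0.0085,-0.0485,-0.127],"turn":0},{"slide":[0.0085,-0.0485,-0.135],"turn":0},{"slide":[0.0085,-0.0485,-0.141],"turn":0},{"slide":[0.0085,-0.0485,-0.145],"turn":0},{"slide":[0.0085,-0.0485,-0.148],"turn":0},{"slide":[0.0085,-0.0485,-0.15],"turn":0},{"slide":[0.0085,-0.0485,-0.15],"turn":0},{"slide":[0.0085,-0.0485,-0.15],"turn":0}]'; python3 -c "
from h import *
grab('scene','s4')"
```

```text
t: 21.22
ee_pos: [0.486, -0.1723, 0.2666]
tcp_rot: [0.708, 0.706, 0.0, 0.0]
ft_force: [1.3, 0.8, -1.7]
opening: 0.0465
grasp_force: 41.5
t: 22.63
ee_pos: [0.4949, -0.2194, 0.1176]
tcp_rot: [0.708, 0.706, 0.0, 0.001]
ft_force: [-1.2, 0.8, 7.4]
opening: 0.0471
grasp_force: 42.1
```

View pics/s4.png

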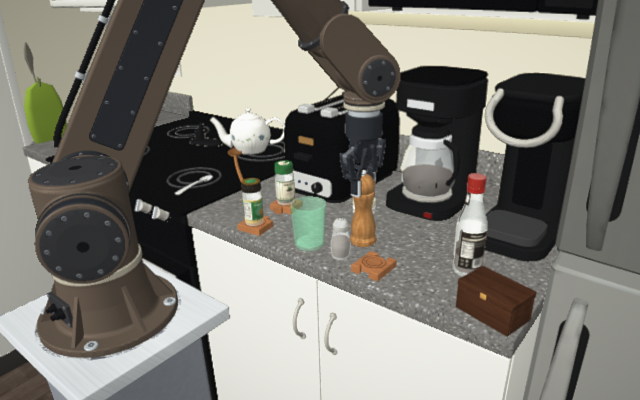

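The mill stands behind the salt at (363,215), with the salt at (341,240), the coaster at (373,264) and the tumbler unmoved. I'll release the mill and check the coffee machine's handle height before approaching the bottle.

```bash
python3 -m creep '[{"slide":[0,0,0],"turn":0},{"slide":[0,0,0],"turn":0},{"slide":[0,0,0],"turn":0},{"slide":[0,0,0],"turn":0},{"slide":[0,0,0],"turn":0},{"slide":[0,0,0.01],"turn":0},{"slide":[0,0,0.03],"turn":0},{"slide":[0,0,0.06],"turn":0},{"slide":[0,0,0.1],"turn":0},{"slide":[0,0,0.13],"turn":0},{"slide":[0,0,0.15],"turn":0},{"slide":[0,0,0.15],"turn":0}]' 100; python3 -c "
from h import *
f=grab('top')
for z in (.2,.25,.3,.35): 
  a=ray(f,488,98,z); b=ray(f,568,85,z); print(z,a,b)
g=grab('scene')
for z in (.2,.25,.3,.35): print(z, ray(g,525,147,z))
"
```

```text
t: 23.68
ee_pos: [0.4957, -0.2198, 0.2714]
tcp_rot: [0.708, 0.706, 0.001, 0.004]
ft_force: [0.3, 0.2, 0.3]
opening: 0.0854
grasp_force: 0.0
0.2 [ 0.63095096 -0.47268995  0.2       ] [ 0.65604023 -0.62920312  0.2       ]
0.25 [ 0.61334136 -0.45044361  0.25      ] [ 0.636661   -0.59591734  0.25      ]
0.3 [ 0.59573176 -0.42819727  0.3       ] [ 0.61728176 -0.56263157  0.3       ]
0.35 [ 0.57812216 -0.40595093  0.35      ] [ 0.59790253 -0.5293458   0.35      ]
0.2 [ 0.74384588 -0.47370916  0.2       ]
0.25 [ 0.58932274 -0.51780722  0.25      ]
0.3 [ 0.43479959 -0.56190529  0.3       ]
0.35 [ 0.28027644 -0.60600336  0.35      ]
```

```bash
python3 -m creep '[{"slide":[0.002,-0.03,0.01],"turn":-7},{"slide":[0.005,-0.06,0.01],"turn":-14},{"slide":[0.01,-0.1,0.01],"turn":-21},{"slide":[0.015,-0.14,0.01],"turn":-28},{"slide":[0.02,-0.18,0.01],"turn":-35},{"slide":[0.022,-0.21,0.01],"turn":-42},{"slide":[0.022,-0.23,0.01],"turn":-45},{"slide":[0.022,-0.239,0.01],"turn":-45},{"slide":[0.022,-0.239,0.01],"turn":-45},{"slide":[0.022,-0.239,0.01],"turn":-45},{"slide":[0.022,-0.239,0.01],"turn":-45}]'; python3 -c "
from h import *
grab('wrist','w5')"
```

```text
t: 24.7
ee_pos: [0.5168, -0.4569, 0.2762]
tcp_rot: [0.924, 0.382, -0.0, -0.0]
ft_force: [1.0, 0.5, 0.2]
opening: 0.0855
grasp_force: 0.0
```

View pics/w5.png

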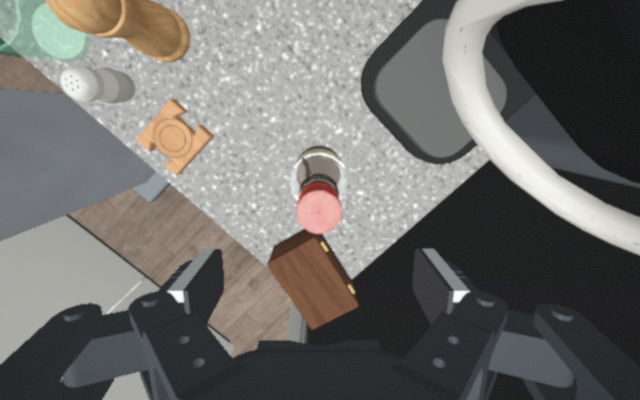

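The cap top is at (319,210), the bottle stands free, and the handle is well to the right. The coaster rosette is at (172,139).

Run:
```python
from h import *
f=grab('wrist'); print(robot.observe()['ee_pos'])
a=np.array(f['pixels']).astype(int); m=((a[:,:,0]-a[:,:,1]>70)&(a[:,:,0]>190)).astype(np.uint8)
n,l,s,c=cv2.connectedComponentsWithStats(m); i=1+np.argmax(s[1:,4]); print(s[i],c[i])
for n,u,v,z in [('cap',*c[i],.204),('cap2',319,210,.204),('coaster',172.5,139,.016)]: print(n,np.round(ray(f,u,v,z)[:2],4))
```

```text
[ 0.51699411 -0.45693097  0.27671032]
[298 194   9  10  22] [301.59090909 198.59090909]
cap [ 0.5155 -0.4422]
cap2 [ 0.5182 -0.4568]
coaster [ 0.4132 -0.3029]
```

```bash
python3 -m creep '[{"slide":[0.001,-0.001,-0.02],"turn":0},{"slide":[0.001,-0.001,-0.045],"turn":0},{"slide":[0.001,-0.001,-0.07],"turn":0},{"slide":[0.001,-0.001,-0.095],"turn":0},{"slide":[0.001,-0.001,-0.113],"turn":0},{"slide":[0.001,-0.001,-0.125],"turn":0},{"slide":[0.001,-0.001,-0.131],"turn":0},{"slide":[0.001,-0.001,-0.131],"turn":0},{"slide":[0.001,-0.001,-0.131],"turn":0}]' && python3 -m creep '[{"slide":[0,0,0],"turn":0},{"slide":[0,0,0],"turn":0},{"slide":[0,0,0],"turn":0},{"slide":[0,0,0],"turn":0},{"slide":[0,0,0],"turn":0},{"slide":[0,0,0],"turn":0},{"slide":[0,0,0],"turn":0},{"slide":[0,0,0],"turn":0},{"slide":[0,0,0],"turn":0},{"slide":[0,0,0],"turn":0},{"slide":[0,0,0],"turn":0},{"slide":[0,0,0],"turn":0}]' 20 60
```

```text
t: 25.55
ee_pos: [0.518, -0.4593, 0.1463]
tcp_rot: [0.924, 0.382, 0.0, 0.001]
ft_force: [0.3, -0.3, 0.3]
opening: 0.0849
grasp_force: 0.0
t: 26.55
ee_pos: [0.5179, -0.4595, 0.1467]
tcp_rot: [0.924, 0.381, 0.0, 0.001]
ft_force: [-1.3, 0.8, 6.5]
opening: 0.0404
grasp_force: 60.0
```

```bash
python3 -m creep '[{"slide":[0,0,0.01],"turn":0},{"slide":[0,0,0.025],"turn":0},{"slide":[0,0,0.045],"turn":0},{"slide":[0,0,0.06],"turn":0},{"slide":[-0.004,0.006,0.07],"turn":0},{"slide":[-0.013,0.02,0.07],"turn":0},{"slide":[-0.026,0.04,0.07],"turn":0},{"slide":[-0.04,0.061,0.07],"turn":0},{"slide":[-0.054,0.082,0.07],"turn":0},{"slide":[-0.068,0.103,0.07],"turn":0},{"slide":[-0.081,0.122,0.07],"turn":0},{"slide":[-0.092,0.139,0.07],"turn":0},{"slide":[-0.1,0.151,0.07],"turn":0},{"slide":[-0.104,0.157,0.07],"turn":0},{"slide":[-0.104,0.157,0.065],"turn":0},{"slide":[-0.104,0.157,0.055],"turn":0},{"slide":[-0.104,0.157,0.045],"turn":0},{"slide":[-0.104,0.157,0.035],"turn":0},{"slide":[-0.104,0.157,0.028],"turn":0},{"slide":[-0.104,0.157,0.024],"turn":0}]'; python3 -m creep '[{"slide":[0,0,-0.003],"turn":0},{"slide":[0,0,-0.006],"turn":0},{"slide":[0,0,-0.008],"turn":0},{"slide":[0,0,-0.009],"turn":0},{"slide":[0,0,-0.009],"turn":0},{"slide":[0,0,-0.009],"turn":0}]'
```

```text
t: 28.22
ee_pos: [0.4135, -0.3023, 0.1675]
tcp_rot: [0.924, 0.381, -0.0, -0.001]
ft_force: [-0.9, 0.3, -3.2]
opening: 0.0402
grasp_force: 60.5
t: 28.72
ee_pos: [0.4141, -0.3026, 0.1625]
tcp_rot: [0.924, 0.381, 0.001, 0.001]
ft_force: [-3.6, 3.6, 21.2]
opening: 0.0404
grasp_force: 64.6
```

Contact confirmed at about 21 N. Next I'll release, back off and check.

```bash
python3 -m creep '[{"slide":[0,0,0.001],"turn":0},{"slide":[0,0,0.001],"turn":0},{"slide":[0,0,0.001],"turn":0},{"slide":[0,0,0.001],"turn":0},{"slide":[0,0,0.001],"turn":0},{"slide":[0,0,0.001],"turn":0},{"slide":[0,0,0.01],"turn":0},{"slide":[0,0,0.03],"turn":0},{"slide":[0,0,0.06],"turn":0},{"slide":[0,0,0.09],"turn":0},{"slide":[0,0,0.11],"turn":0},{"slide":[0.02,0.03,0.12],"turn":0},{"slide":[0.04,0.06,0.12],"turn":0},{"slide":[0.06,0.09,0.12],"turn":0},{"slide":[0.08,0.13,0.12],"turn":0},{"slide":[0.09,0.17,0.12],"turn":0},{"slide":[0.09,0.21,0.12],"turn":0},{"slide":[0.09,0.25,0.12],"turn":0},{"slide":[0.09,0.29,0.12],"turn":0},{"slide":[0.09,0.29,0.12],"turn":0}]' 100; python3 -c "
from h import *
f=grab('scene','s6');g=grab('top','t6')
a=cv2.imread('pics/s6.png')[160:300,230:430];b=cv2.imread('pics/t6.png')[130:265,270:440]
a=cv2.resize(a,(800,560)) ;cv2.imwrite('pics/sc.png',a);cv2.imwrite('pics/tc.png',cv2.resize(b,(680,540)))"
```

```text
t: 30.38
ee_pos: [0.503, -0.0068, 0.2811]
tcp_rot: [0.924, 0.383, 0.0, -0.0]
ft_force: [-0.3, -0.8, 0.5]
opening: 0.0849
grasp_force: 0.0
```

View pics/tc.png

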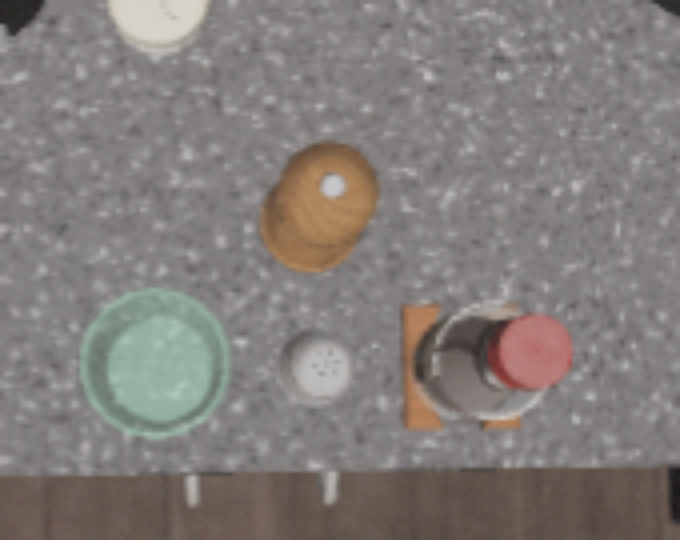

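View pics/sc.png

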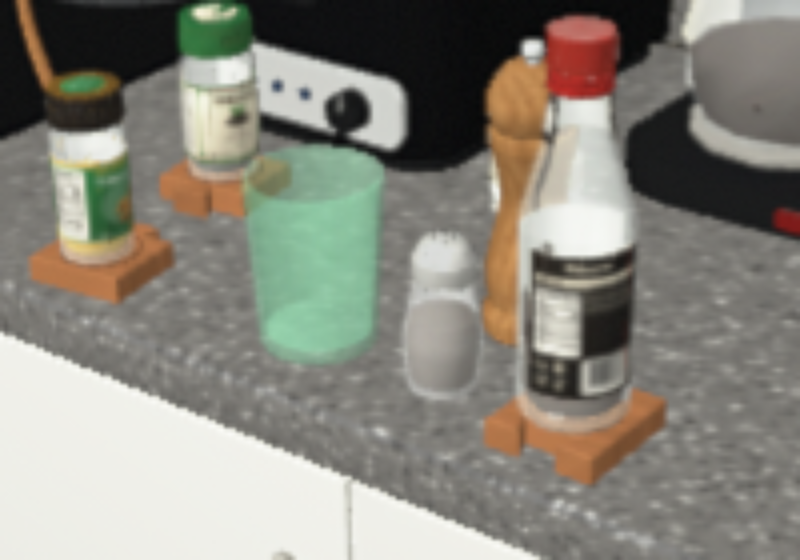

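Everything stands upright. In the top crop the rim is at (155,363), the salt at (325,365), the mill button at (332,186), the cap at (535,352) and the coaster centre at (462,368). Next is a numeric check.

Run:
```python
from h import *
f=grab('top'); A=lambda x,y:(x/4+270-.4,y/4+130-.4)
P={n:ray(f,*A(x,y),z)[:2] for n,x,y,z in [('glass',155,363,.1),('coaster',462,368,.016),('bottle',537,351,.22),('salt',326,364,.09),('mill',332,186,.17)]}
for n in P: print(n,np.round((P[n]-P['glass'])*1000,1))
print(P['glass'],P['bottle']-P['coaster'],np.linalg.norm(P['mill']-P['salt']))
```

```text
glass [0. 0.]
coaster [  -2.3 -170. ]
bottle [  -2.4 -169.6]
salt [ -1.6 -87.8]
mill [ 78.9 -86.4]
[ 0.41361739 -0.13293772] [-4.73258617e-05  3.80717394e-04] 0.08051235124781482
```

All positions are within tolerance, so I'll hand it in.

```bash
python3 -c "
from bench import robot
print(robot.finish_job())"
```

```text
the job is handed in; nothing more can be done
None
```

I handed the job in at about 30 s with the coaster, bottle, salt and mill all in place; my last camera check put each within about 3 mm of its target, and the tumbler, end tiles and spice jars looked unmoved, but no verdict came back.

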